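# Click the next-dose marker in front of the square eyedrop bottle

### The arm

A 7-joint arm with a two-finger parallel gripper is mounted at the origin on the work surface. World frame = base frame: x ahead of the robot, y to its left, z up, the work surface at z = 0. Lengths are in m, angles in rad, forces in N, time in s.
With the tool pointing down it reaches from about 0.4 to 0.85 m from the base axis. Payload 10.4 kg.
Tool frame: the origin (TCP) lies at the centre of the arm's flange, where the gripper is bolted on; the fingertips stand 182 mm ahead of it and the grasp point (between the pads) lies 164 mm ahead of it; z points along the fingers, y is the line along which they close (so a half turn about z gives the same grasp; the last joint's range is limited). The gripper opens to 87 mm and grips with 3 to 60 N. Pads are 19 mm wide; open, the fingers measure 117 mm over their backs; the gripper's body (75 mm by 190 mm) begins 51 mm behind the grasp point.
Start: joints at [1.261, 0.332, -0.065, 1.46, 0.022, 1.35, -0.088], TCP at [0.177, -0.599, 0.405] pointing down, gripper open.
Joint ranges: [-2.6, 2.6], [-0.5, 2.12], [-1.47, 1.34], [0.16, 2.42], [-1.27, 4.41], [0.06, 2.06], [-2.6, 2.6]. Speed limits (rad/s): [2.22, 2.22, 2.79, 2.79, 3.14, 3.14, 3.14].

### API

Orientations are given as a unit quaternion [x, y, z, w].
In Python, from bench import r, eyes, job gives the robot as it stands. The module is installed in compiled form; this text tells all that it offers.
- The arm moves only by the shell command python3 -m inch 'ROWS' [OPENING] [FORCE]. ROWS is JSON, a list of rows, each a list of 6 numbers: the shift along the tool's x, y, z normalised to -1 to 1, where 1 is 4 cm, then the turn, a rotation vector about the tool's x, y, z normalised to -1 to 1, where 1 is 0.12 rad. In form: [[x, y, z, wx, wy, wz], ...]. A call has exactly 5 rows; each row shifts and turns the commanded pose from where the row before left it, along the tool's axes as they then stand; what a row does not reach is not made up. A row lasts 1/12 s, in which the tool goes at most 41.7 mm and 7.16 degrees, less where a joint would pass 70% of its speed; a pose out of reach is approached as far as the arm can. A call with a number of a shift or a turn outside -1 to 1 is refused whole. A call with a gripper value outside its range is refused whole. OPENING is the gripper command: -1 is shut, 1 is fully open, values between are in proportion, set as the call begins (- or left out, the last holds). The fingers move at their own pace and stop on an object; FORCE is the grip in N (left out, the last holds). Time passes only in rows, so rows that do not move let the fingers close, or fill a call up. It gives the time, the measured TCP pose, the force, the opening and the grip force at its end, in the units of the state.
- r.read_state(): the state, without advancing time (a new reading comes with each control period).
- eyes.camera(name): name is "scene" or "side" or "wrist"; returns a dict with "pixels" (480x640x3 uint8, red, green, blue), "fx", "fy", "cx", "cy" (pixels), "extrinsics" (4x4, takes a point from camera to world coordinates). Camera axes: x right, y down, z forward; pixel columns grow to the right and rows downward; lengths in m; the calibration is good to about 2 mm. A picture is of the moment at which its call begins. There is no depth.
- job.close_job(): hands the job in; it is judged then, once.
The state is a dict: "time": time; "joint_positions": joint angles; "joint_vel": joint speeds; "joint_torque": joint torques, N m; "ee_pos": TCP position; "eef_rot": TCP orientation; "ft_force": force on the tool from outside, world axes, zero at the start; "torque": the same for the moment, N m; "width": finger opening in m; "grip_force": force on a finger pad.
Only numpy, scipy, OpenCV 4.12 (cv2) and the standard library are available. Lean on these libraries where they do the work, as an engineer would, in place of code of your own. Each camera call takes 0.05 s, during which the arm holds its last target. There are 200 camera calls.

### The job

The eyedrop stand has a marker that slides along a rail in front of three bottles, to show which drops come next. With your fingertips, push the marker by its upright tab along the rail until it clicks into the notch in front of the square-sided bottle, then take your hand away. Push gently and do not pinch the tab; leave the bottles, the cup and the pillbox standing where they are.

Things in the scene. Friction and masses are not known exactly. Their poses are not given: they have to be found in the camera images.
- stand: Eyedrop stand, fixed: wooden base 140 x 320 x 6 mm with a rail and a white tray. Origin: centre of its underside, on the deck; x from rail to tray (away from the robot, turned up to 0.3 rad), y along the rail. Rail centre line at x = -40 mm, y -150 to 150, top 28 mm wide, 35 mm high; end blocks 42 mm high. Tray walls 22 mm high, wells at x = +38 mm; a 4th, separate well at y = -115: empty, no notch.
- marker (a joint): Marker's place on the rail in m: 0 (stop at the -y end, the robot's right, near which it starts) to 0.240. Tab centre at y = -0.120 + this in the stand's frame. Notches at 0.075, 0.135, 0.195. Slides with 0.5 to 1 N. From about 4 mm off a notch a sprung ball drops in and pulls it to the centre by itself (push force dips); leaving takes about 5 N. It can be pushed past a notch, and back.
- tab: The marker's white plastic body, captive on the rail: saddle 34 mm across x 30 mm along the rail, 36.5 to 51.5 mm above the deck, small pointer towards the tray, and an upright tab to push, 26 mm wide across, 16 mm thick along the rail, its top 94 mm above the deck. Push on its flat -y or +y face. Origin: on the rail's centre line at deck height, under the tab's centre; axes as the stand's.
- square_bottle: The square-sided eyedrop bottle, amber with a white cap: body 32 x 32 x 42 mm, round cap of 16 mm diameter, 56 mm high in all. Loose, about 30 g; it stands in one of the three tray wells, whose floor is 9 mm above the deck. Origin: centre of its underside.
- tall_bottle: A slim round eyedrop bottle, amber with a white cap: diameter 24 mm, 66 mm high with its 16 mm cap. Loose, about 30 g; it stands in one of the three tray wells, whose floor is 9 mm above the deck. Origin: centre of its underside.
- squat_bottle: A squat round eyedrop bottle, amber with a white cap: diameter 34 mm, 48 mm high with its 16 mm cap. Loose, about 30 g; it stands in one of the three tray wells, whose floor is 9 mm above the deck. Origin: centre of its underside.
- cup: A white ceramic cup, rim diameter 76 mm, 85 mm high, standing loose on the deck to the robot's right of the stand. Origin: centre of its underside.
- pillbox: A closed white pillbox with four clear sliding lids, 170 x 70 mm, 31 mm high over the lids' grips, loose on the deck to the robot's left of the stand. Origin: centre of its underside; x along its length.
- well_1 (a point): Centre of the floor of tray well 1 of 3 (counted along the stand's +y; each well is about 50 x 58 mm). The notch at joint value 0.075 lies straight in front of it.
- well_2 (a point): Centre of the floor of tray well 2 of 3 (counted along the stand's +y; each well is about 50 x 58 mm). The notch at joint value 0.135 lies straight in front of it.
- well_3 (a point): Centre of the floor of tray well 3 of 3 (counted along the stand's +y; each well is about 50 x 58 mm). The notch at joint value 0.195 lies straight in front of it.
- notch_1 (a point): Centre of notch 1 of 3 at the height of the rail's top (35 mm): a groove 12 mm wide across the rail, in front of well 1; the marker's joint reads 0.075 there.
- notch_2 (a point): Centre of notch 2 of 3 at the height of the rail's top (35 mm): a groove 12 mm wide across the rail, in front of well 2; the marker's joint reads 0.135 there.
- notch_3 (a point): Centre of notch 3 of 3 at the height of the rail's top (35 mm): a groove 12 mm wide across the rail, in front of well 3; the marker's joint reads 0.195 there.

How it is judged:
At the end, for the whole second after the job is handed in: The marker rests within 3 mm of the notch in front of the well that holds the square-sided bottle (slower than 5 mm/s); the three bottles stand upright within 12 mm, the cup and the pillbox within 20 mm, of where they started (((horizontal distance between square_bottle and well_1 below 0.022 m and value of joint marker between 0.072 and 0.078 m) or (horizontal distance between square_bottle and well_2 below 0.022 m and value of joint marker between 0.132 and 0.138 m) or (horizontal distance between square_bottle and well_3 below 0.022 m and value of joint marker between 0.192 and 0.198 m)) and velocity of joint marker between -0.005 and 0.005 m/s and distance of each of square_bottle, tall_bottle, squat_bottle from where it was at the start of the episode below 0.012 m and angle between each of square_bottle, tall_bottle, squat_bottle's own z axis and vertical below 0.15 rad and distance of each of cup, pillbox from where it was at the start of the episode below 0.02 m); the robot touches nothing.
It fails at once if the marker is pressed, pinched or rammed with more than 20 N (contact force between any of the fingers, the arm and tab above 20 N).
It fails at once if a bottle is moved more than 12 mm, lifted or tipped (distance of any of square_bottle, tall_bottle, squat_bottle from where it was at the start of the episode above 0.012 m or angle between any of square_bottle, tall_bottle, squat_bottle's own z axis and vertical above 0.3 rad).
It fails at once if the cup or the pillbox is moved more than 20 mm or lifted (distance of any of cup, pillbox from where it was at the start of the episode above 0.02 m).
It also fails if it takes over 48 s, if anything falls off the work surface, if the arm or the gripper's body presses on something with over 40 N, if the wrist force passes 120 N, or if a joint passes its speed limit or range.

## Working session

There is one attempt and no reset: what is moved stays moved. The work goes in short steps, Python scripts to look and compute and a shell command to move; the robot and the scene stay as the last step left them, time stands still between calls to the robot, and variables do not carry over. Pictures are saved under pics/ and viewed, at most 10 in all, crops included, and the job is handed in when it is done.

```bash
mkdir -p pics
python3 - <<'E'
from bench import r,eyes
import cv2,numpy as np
s=r.read_state();print({k:np.round(s[k],3).tolist() for k in("time","ee_pos","eef_rot","ft_force","width")})
for n in("scene","side"):
    c=eyes.camera(n);cv2.imwrite(f"pics/{n}0.png",c["pixels"][:,:,::-1]);print(n,c["fx"],c["cx"],c["cy"],np.round(c["extrinsics"],3).tolist())
E
```

```text
{'time': 0.0, 'ee_pos': [0.177, -0.599, 0.404], 'eef_rot': [0.99, 0.143, -0.0, -0.001], 'ft_force': [0.146, -0.302, 0.086], 'width': 0.087}
scene 562.0000485070303 320.5488021934445 244.63280686977959 [[0.89, 0.246, -0.385, 0.987], [0.457, -0.475, 0.752, -0.858], [0.002, -0.845, -0.535, 0.662], [0.0, 0.0, 0.0, 1.0]]
side 500.1356204169168 320.1115965906729 240.60298189258077 [[-0.997, -0.061, 0.054, 0.506], [-0.082, 0.715, -0.694, 0.761], [0.004, -0.696, -0.718, 0.855], [0.0, 0.0, 0.0, 1.0]]
```

View pics/scene0.png

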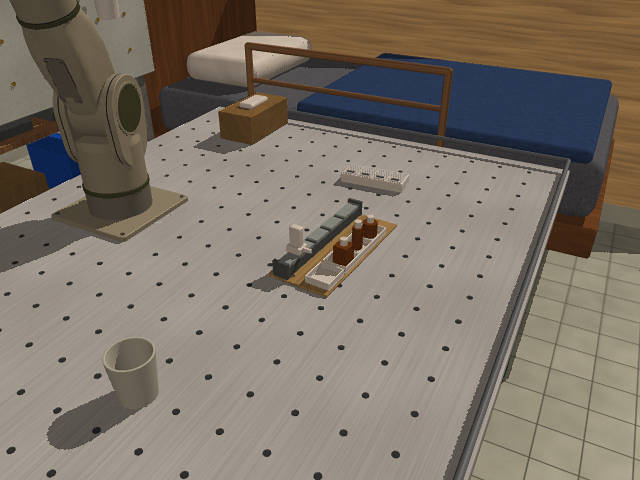

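View pics/side0.png

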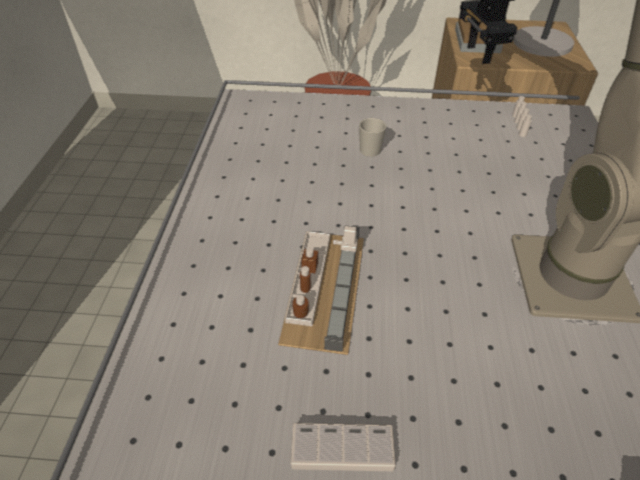

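The scene view has the marker tab near (296,238) and the bottles at (344,250), (358,235) and (370,227). The side view has the tab at (349,237) and the bottles at (310,260), (305,279) and (300,306). I need an enlarged crop to tell the bottles apart.

Run:
```python
import cv2,numpy as np
a=cv2.imread("pics/scene0.png")[190:300,255:405];b=cv2.imread("pics/side0.png")[222:357,270:375]
a=cv2.resize(a,(480,352),interpolation=3);b=cv2.resize(b,(315,405),interpolation=3)
m=np.zeros((405,795,3),np.uint8);m[:352,:480]=a;m[:,480:]=b;cv2.imwrite("pics/crop.png",m)
```

```text
(no output)
```

View pics/crop.png

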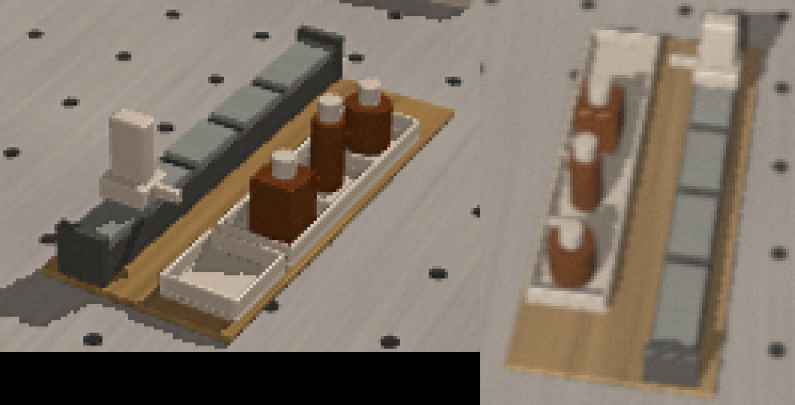

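The square-sided bottle is the one beside the empty well, so it stands in well 1 and the target is notch 1 (0.075). I'll get the stand pose from the base corners: scene (269,274), (326,297), (397,225), and side (279,345), (349,353). The tab top is at scene (296,226) and side (350,228).

```bash
cat > h.py <<'E'
import numpy as np
def ray(c,u,v,z):
    T=np.array(c["extrinsics"]);d=T[:3,:3]@[(u-c["cx"])/c["fx"],(v-c["cy"])/c["fy"],1];p=T[:3,3]
    return p+d*(z-p[2])/d[2]
def proj(c,P):
    T=np.linalg.inv(c["extrinsics"]);q=T[:3,:3]@P+T[:3,3];return [round(c["fx"]*q[0]/q[2]+c["cx"],1),round(c["fy"]*q[1]/q[2]+c["cy"],1)]
E
python3 - <<'E'
from h import *
from bench import eyes
S=eyes.camera("scene");D=eyes.camera("side")
pts=[(-.07,-.16),(.07,-.16),(.07,.16),(.07,.16),(-.07,.16)]
w=[ray(S,269,274.4,.006),ray(S,326.3,296.9,.006),ray(S,396.6,225,.006),ray(D,279,345.3,.006),ray(D,348.7,353.3,.006)]
w=np.array(w)[:,:2];print(w.round(4).tolist())
a=np.array(pts)@[1,1j];b=w@[1,1j]
am=a-a.mean();bm=b-b.mean();k=(am.conj()*bm).sum()/(abs(am)**2).sum();th=np.angle(k);o=b.mean()-a.mean()*np.exp(1j*th)
print("scale",abs(k),"yaw",th,"origin",o)
for c,u,v in((S,296,226),(D,350,228)):
    p=ray(c,u,v,.094);print("tab",p.round(4),"stand",((p[0]+1j*p[1]-o)*np.exp(-1j*th)).round(4))
E
```

```text
[[0.4737, -0.0827], [0.6093, -0.0958], [0.632, 0.2207], [0.6268, 0.2329], [0.4895, 0.2393]]
scale 1.0037027113432244 yaw -0.0610913168123268 origin (0.5503337539741556+0.0718137091158045j)
tab [ 0.5029 -0.0198  0.094 ] stand (-0.0418-0.0943j)
tab [ 0.5014 -0.0183  0.094 ] stand (-0.0433-0.0929j)
```

```bash
R='[0.58,-0.53,0,0,0,0]'; python3 -m inch '[[0.3,-0.25,0,0,0,0],[0.58,-0.53,0,0,0,0],[0.58,-0.53,0,0,0,0],[0.58,-0.53,0,0,0,0],[0.58,-0.53,0,0,0,0]]' -1 5; python3 -m inch '[[0.58,-0.53,0,0,0,0],[0.58,-0.53,0,0,0,0],[0.58,-0.53,0,0,0,0],[0.58,-0.53,0,0,0,0],[0.58,-0.53,0,0,0,0]]'
```

```text
time: 0.62
ee_pos: [0.251, -0.4775, 0.4046]
eef_rot: [0.99, 0.143, -0.0, -0.0]
ft_force: [-0.1, -0.7, 0.1]
width: 0.0614
grip_force: 0.0
time: 1.03
ee_pos: [0.3323, -0.3429, 0.4048]
eef_rot: [0.99, 0.143, -0.0, 0.0]
ft_force: [1.7, -0.6, -0.4]
width: 0.0285
grip_force: 0.0
```

```bash
python3 -m inch '[[0.58,-0.53,0,0,0,0],[0.58,-0.53,0,0,0,0],[0.58,-0.53,0,0,0,0],[0.58,-0.53,0,0,0,0],[0.58,-0.53,0,0,0,0]]'; python3 -m inch '[[0.58,-0.53,0,0,0,0],[0.58,-0.53,0,0,0,0],[0.4,-0.35,0,0,0,0],[0.2,-0.2,0,0,0,0.5],[0,0,0,0,0,0.8]]';  python3 -m inch '[[0,0,0,0,0,0.8],[0,0,0,0,0,0.8],[0,0,0,0,0,0],[0,0,0,0,0,0],[0,0,0,0,0,0]]'
```

```text
time: 1.45
ee_pos: [0.4135, -0.2085, 0.4048]
eef_rot: [0.99, 0.143, 0.0, 0.0]
ft_force: [1.2, -0.4, -0.2]
width: 0.0018
grip_force: 0.0
time: 1.87
ee_pos: [0.4634, -0.1253, 0.4048]
eef_rot: [0.998, 0.067, 0.0, -0.0]
ft_force: [0.8, -0.4, 0.3]
width: 0.0004
grip_force: 0.0
time: 2.28
ee_pos: [0.4623, -0.1283, 0.4047]
eef_rot: [1.0, -0.029, -0.0, 0.0]
ft_force: [0.3, -0.3, 0.1]
width: 0.0004
grip_force: 0.0
```

```bash
python3 -m inch '[[0.3,-0.5,0,0,0,0],[0.3,-0.5,0.2,0,0,0],[0.27,-0.5,0.6,0,0,0],[0,0,0.7,0,0,0],[0,0,0.6,0,0,0]]';  python3 -m inch '[[0,0,0.5,0,0,0],[0,0,0.4,0,0,0],[0,0,0,0,0,0],[0,0,0,0,0,0],[0,0,0,0,0,0]]'
python3 - <<'E'
from bench import eyes
from h import *
import cv2
W=eyes.camera("wrist");S=eyes.camera("scene")
a=cv2.resize(W["pixels"],(400,300));b=cv2.resize(S["pixels"][140:300,235:405],(400,376),interpolation=3)
m=np.zeros((376,800,3),np.uint8);m[:300,:400]=a;m[:,400:]=b;cv2.imwrite("pics/c2.png",m[:,:,::-1])
E
```

```text
time: 2.7
ee_pos: [0.5011, -0.0691, 0.3195]
eef_rot: [1.0, -0.028, 0.0, -0.0]
ft_force: [0.6, -1.3, -1.2]
width: 0.0009
grip_force: 0.0
time: 3.12
ee_pos: [0.5012, -0.0705, 0.2859]
eef_rot: [1.0, -0.03, 0.001, 0.0]
ft_force: [0.4, 0.1, 0.4]
width: 0.0006
grip_force: 0.0
```

View pics/c2.png

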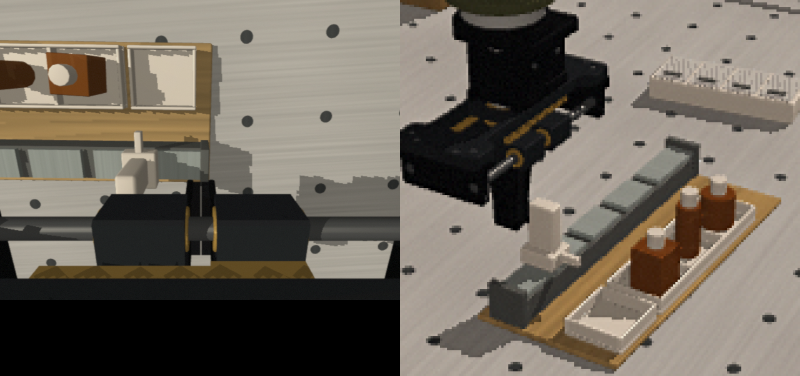

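The wrist view confirms well 1 holds the square bottle. The fingers, at about (200,195), are clear on the tab's -y side, with the tab at about (130,175). I'll lower next and then approach.

```bash
python3 -m inch '[[0,0,0.3,0,0,0],[0,0,0.35,0,0,0],[0,0,0.3,0,0,0],[0,0,0.1,0,0,0],[0,0,0,0,0,0]]'; python3 -m inch '[[0,-0.1,0,0,0,0],[0,-0.1,0,0,0,0],[0,-0.1,0,0,0,0],[0,-0.1,0,0,0,0],[0,0,0,0,0,0]]'; python3 -m inch '[[0,0,0,0,0,0],[0,0,0,0,0,0],[0,0,0,0,0,0],[0,0,0,0,0,0],[0,0,0,0,0,0]]'
python3 - <<'E'
from bench import eyes
from h import *
import cv2
W=eyes.camera("wrist");S=eyes.camera("scene")
a=cv2.resize(W["pixels"],(400,300));b=cv2.resize(S["pixels"][140:300,235:405],(400,376),interpolation=3)
m=np.zeros((376,800,3),np.uint8);m[:300,:400]=a;m[:,400:]=b;cv2.imwrite("pics/c3.png",m[:,:,::-1])
E
```

```text
time: 3.63
ee_pos: [0.5003, -0.0705, 0.2415]
eef_rot: [1.0, -0.03, -0.001, -0.0]
ft_force: [-0.0, 0.2, 0.6]
width: 0.0003
grip_force: 0.0
time: 4.05
ee_pos: [0.502, -0.0533, 0.2432]
eef_rot: [1.0, -0.03, 0.0, -0.0]
ft_force: [0.7, 0.3, 0.1]
width: 0.0003
grip_force: 0.0
time: 4.47
ee_pos: [0.5017, -0.0547, 0.2427]
eef_rot: [1.0, -0.031, -0.0, 0.0]
ft_force: [-0.2, 0.1, -0.8]
width: 0.0007
grip_force: 0.0
```

View pics/c3.png

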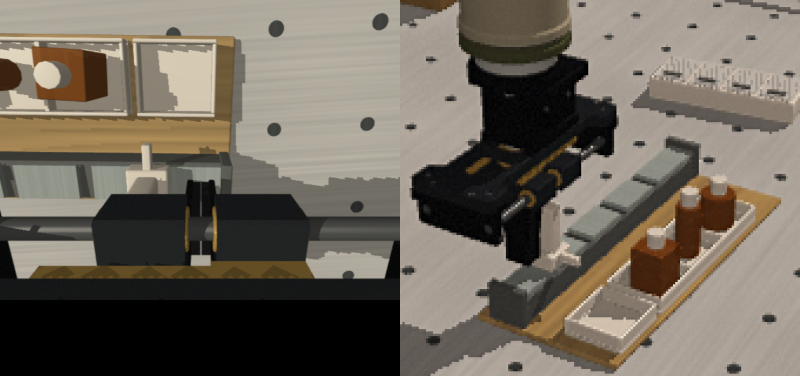

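Clear, with the tab just ahead of the fingers. I'll push about 45 mm, which stops short of the notch's pull-in, and check.

```bash
for i in 1; do python3 -m inch '[[0,-0.08,0,0,0,0],[0,-0.08,0,0,0,0],[0,-0.08,0,0,0,0],[0,-0.08,0,0,0,0],[0,-0.08,0,0,0,0]]'; done; python3 -m inch '[[0,-0.08,0,0,0,0],[0,-0.08,0,0,0,0],[0,-0.08,0,0,0,0],[0,-0.08,0,0,0,0],[0,-0.08,0,0,0,0]]'; python3 -m inch '[[0,-0.07,0,0,0,0],[0,-0.07,0,0,0,0],[0,-0.07,0,0,0,0],[0,-0.04,0,0,0,0],[0,0,0,0,0,0]]'
python3 - <<'E'
from bench import eyes
from h import *
import cv2
W=eyes.camera("wrist");S=eyes.camera("scene");D=eyes.camera("side")
a=cv2.resize(D["pixels"][212:357,270:375],(400,552),interpolation=3);b=cv2.resize(S["pixels"][140:300,235:405],(400,376),interpolation=3)
m=np.zeros((552,800,3),np.uint8);m[:,:400]=a;m[:376,400:]=b;cv2.imwrite("pics/c4.png",m[:,:,::-1])
E
```

```text
time: 4.98
ee_pos: [0.5028, -0.038, 0.2428]
eef_rot: [1.0, -0.03, 0.0, 0.0]
ft_force: [-0.2, -0.2, -0.1]
width: 0.0007
grip_force: 0.0
time: 5.4
ee_pos: [0.5038, -0.0224, 0.2427]
eef_rot: [1.0, -0.031, 0.0, 0.0]
ft_force: [1.0, -0.9, 0.9]
width: 0.0003
grip_force: 0.7
time: 5.82
ee_pos: [0.5043, -0.012, 0.2428]
eef_rot: [1.0, -0.03, 0.0, -0.0]
ft_force: [-0.2, 0.7, -0.3]
width: 0.0005
grip_force: 0.0
```

View pics/c4.png

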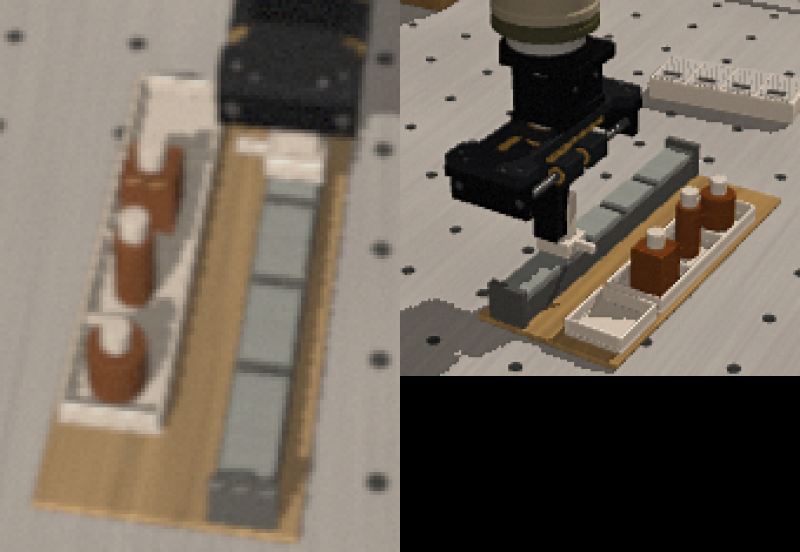

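The side view shows the marker still short of notch 1: its leading edge is at crop row ~183 and the notch line at ~196, so about 20 mm to go. I'll move 12 mm, then creep.

```bash
python3 -m inch '[[0,-0.06,0,0,0,0],[0,-0.06,0,0,0,0],[0,-0.06,0,0,0,0],[0,-0.06,0,0,0,0],[0,-0.06,0,0,0,0]]'; python3 -m inch '[[0,0,0,0,0,0],[0,0,0,0,0,0],[0,0,0,0,0,0],[0,0,0,0,0,0],[0,0,0,0,0,0]]'
python3 - <<'E'
from bench import eyes
from h import *
import cv2
S=eyes.camera("scene");D=eyes.camera("side")
a=cv2.resize(D["pixels"][240:320,310:375],(400,492),interpolation=3);b=cv2.resize(S["pixels"][190:290,265:345],(400,500),interpolation=3)
m=np.zeros((500,800,3),np.uint8);m[:492,:400]=a;m[:,400:]=b;cv2.imwrite("pics/c5.png",m[:,:,::-1])
# predicted front lower saddle edge for joint values
th=-.061;o=.5503+.0718j
for q in(.055,.06,.065,.07,.075):
    f=lambda c,x,y,z:(lambda w:proj(c,np.array([w.real,w.imag,z])))(o+(x+1j*y)*np.exp(1j*th))
    u,v=f(D,-.04,-.12+q+.015,.0365);s=f(S,-.04,-.12+q+.008,.094)
    print(q,"side front edge crop",round((u-310)*6.15),round((v-240)*6.15),"scene tab top +y",round((s[0]-265)*5+400),round((s[1]-190)*5))
for y in(-.045,.015): u,v=f(D,-.04,y,.035);print("notch",round((u-310)*6.15),round((v-240)*6.15))
E
```

```text
time: 6.38
ee_pos: [0.5051, -0.0004, 0.2427]
eef_rot: [1.0, -0.031, 0.0, 0.0]
ft_force: [-0.2, -0.6, -1.1]
width: 0.0007
grip_force: 0.6
time: 6.8
ee_pos: [0.5051, -0.0007, 0.2428]
eef_rot: [1.0, -0.031, 0.0, 0.0]
ft_force: [0.0, 0.6, 0.6]
width: 0.0004
grip_force: 0.0
0.055 side front edge crop 217 123 scene tab top +y 608 142
0.06 side front edge crop 216 133 scene tab top +y 614 136
0.065 side front edge crop 214 144 scene tab top +y 621 131
0.07 side front edge crop 213 154 scene tab top +y 628 126
0.075 side front edge crop 211 165 scene tab top +y 634 120
notch 215 137
notch 197 266
```

View pics/c5.png

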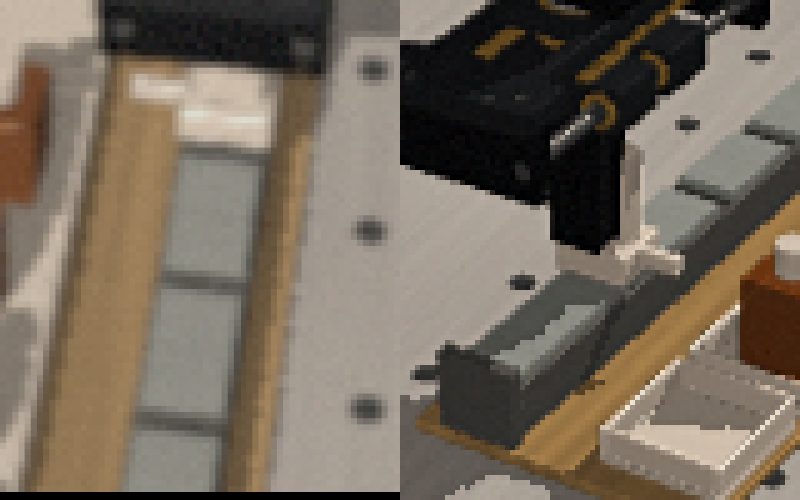

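The side view has the saddle's leading edge at crop (215,148), right at the notch 1 line (~152), so the joint is at about 0.060. That leaves about 15 mm to the notch centre, with pull-in starting after about 11 mm.

```bash
python3 -m inch '[[0,-0.05,0,0,0,0],[0,-0.05,0,0,0,0],[0,-0.05,0,0,0,0],[0,-0.05,0,0,0,0],[0,-0.03,0,0,0,0]]'; python3 -m inch '[[0,-0.015,0,0,0,0],[0,-0.015,0,0,0,0],[0,-0.015,0,0,0,0],[0,-0.015,0,0,0,0],[0,0,0,0,0,0]]';python3 - <<'E'
from bench import eyes
from h import *
import cv2
S=eyes.camera("scene");D=eyes.camera("side")
a=cv2.resize(D["pixels"][240:320,310:375],(400,492),interpolation=3);b=cv2.resize(S["pixels"][190:290,265:345],(400,500),interpolation=3)
m=np.zeros((500,800,3),np.uint8);m[:492,:400]=a;m[:,400:]=b;cv2.imwrite("pics/c6.png",m[:,:,::-1])
E
```

```text
time: 7.32
ee_pos: [0.5057, 0.0089, 0.2428]
eef_rot: [1.0, -0.03, 0.0, -0.0]
ft_force: [-0.0, -0.4, 0.2]
width: 0.0003
grip_force: 0.3
time: 7.73
ee_pos: [0.5057, 0.0111, 0.2427]
eef_rot: [1.0, -0.03, -0.0, -0.0]
ft_force: [-0.3, 0.4, 1.0]
width: 0.0005
grip_force: 0.0
```

View pics/c6.png

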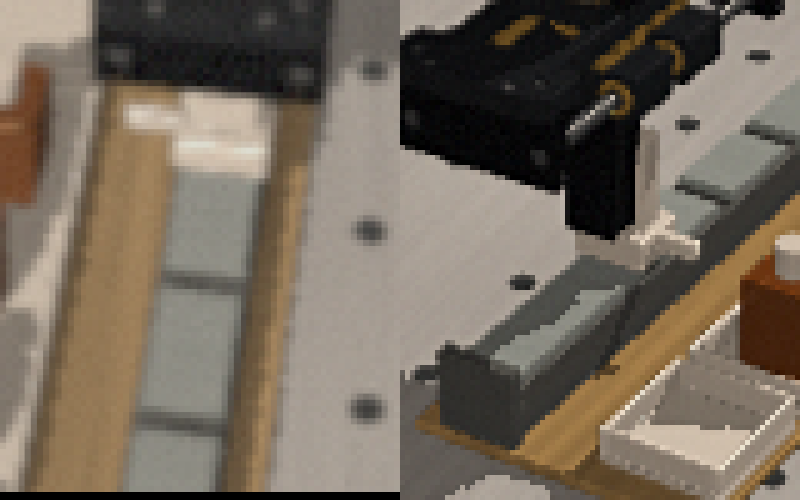

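The side edge moved from 148 to 175. In the scene view the tab advanced about 20 px against 15 px for the finger, so it looks pulled into the notch. I'll check by creeping on: a seated marker stays still, then resists.

```bash
cat > look.py <<'E'
from bench import eyes,r
from h import *
for n,(r0,r1,c0,c1) in dict(side=(240,300,325,360),scene=(205,260,285,330)).items():
    g=eyes.camera(n)["pixels"].astype(int)[r0:r1,c0:c1]
    m=(g.min(2)>150) if n=="scene" else (g[:,:,0]-g[:,:,2]>8)&(g.min(2)>150)
    ys,xs=np.nonzero(m)
    if n=="side": print("side brightness profile",g[22:34,17:20].mean((1,2)).round().astype(int).tolist())
    else: print("scene rows 216-220 profile",g[11:15,27:40].mean((0,2)).round().astype(int).tolist())
E
python3 look.py; python3 -m inch '[[0,-0.012,0,0,0,0],[0,-0.012,0,0,0,0],[0,-0.012,0,0,0,0],[0,0,0,0,0,0],[0,0,0,0,0,0]]'; python3 look.py;  python3 -m inch '[[0,-0.012,0,0,0,0],[0,-0.012,0,0,0,0],[0,-0.012,0,0,0,0],[0,0,0,0,0,0],[0,0,0,0,0,0]]'; python3 look.py
```

```text
side brightness profile [192, 213, 201, 192, 188, 179, 152, 140, 139, 139, 139, 139]
scene rows 216-220 profile [36, 117, 113, 109, 119, 161, 160, 160, 158, 159, 152, 161, 163]
time: 8.35
ee_pos: [0.5059, 0.0124, 0.2427]
eef_rot: [1.0, -0.031, 0.0, 0.0]
ft_force: [-0.1, -0.8, 0.3]
width: 0.0007
grip_force: 0.0
side brightness profile [192, 213, 202, 192, 190, 179, 151, 140, 139, 138, 139, 139]
scene rows 216-220 profile [5, 119, 114, 109, 118, 161, 161, 161, 159, 160, 152, 161, 164]
time: 8.87
ee_pos: [0.5059, 0.0139, 0.2427]
eef_rot: [1.0, -0.031, -0.0, 0.0]
ft_force: [-0.6, -0.1, -0.3]
width: 0.0005
grip_force: 0.0
side brightness profile [192, 213, 202, 193, 189, 178, 151, 139, 139, 138, 140, 139]
scene rows 216-220 profile [1, 76, 114, 110, 119, 161, 161, 160, 159, 158, 151, 162, 164]
```

The fingers advanced 3 mm and the marker did not move, so it has been pulled into notch 1 and the fingers have a gap. Now I'll withdraw.

```bash
python3 -m inch '[[0,0.1,0,0,0,0],[0,0.3,0,0,0,0],[0,0.4,0,0,0,0],[0,0,-0.4,0,0,0],[0,0,-0.8,0,0,0]]'; python3 -m inch '[[0,0.2,-0.8,0,0,0],[0,0.5,-0.8,0,0,0],[0,0.5,-0.5,0,0,0],[0,0,0,0,0,0],[0,0,0,0,0,0]]'; python3 look.py
python3 - <<'E'
from bench import eyes
import cv2,numpy as np
S=eyes.camera("scene");D=eyes.camera("side")
a=cv2.resize(D["pixels"][220:345,270:370],(400,500),interpolation=3);b=cv2.resize(S["pixels"][190:300,265:405],(400,314),interpolation=3)
m=np.zeros((500,800,3),np.uint8);m[:,:400]=a;m[:314,400:]=b;cv2.imwrite("pics/c7.png",m[:,:,::-1])
E
```

```text
time: 9.38
ee_pos: [0.5026, -0.0197, 0.2882]
eef_rot: [0.999, -0.032, -0.003, -0.0]
ft_force: [0.9, 0.3, -0.6]
width: 0.0006
grip_force: 0.0
time: 9.8
ee_pos: [0.5011, -0.0673, 0.3756]
eef_rot: [0.999, -0.032, 0.001, 0.0]
ft_force: [-0.8, 0.4, -0.8]
width: 0.0005
grip_force: 0.0
side brightness profile [189, 211, 199, 187, 185, 176, 148, 137, 135, 137, 137, 136]
scene rows 216-220 profile [169, 184, 177, 170, 154, 157, 158, 158, 158, 157, 150, 160, 161]
```

View pics/c7.png

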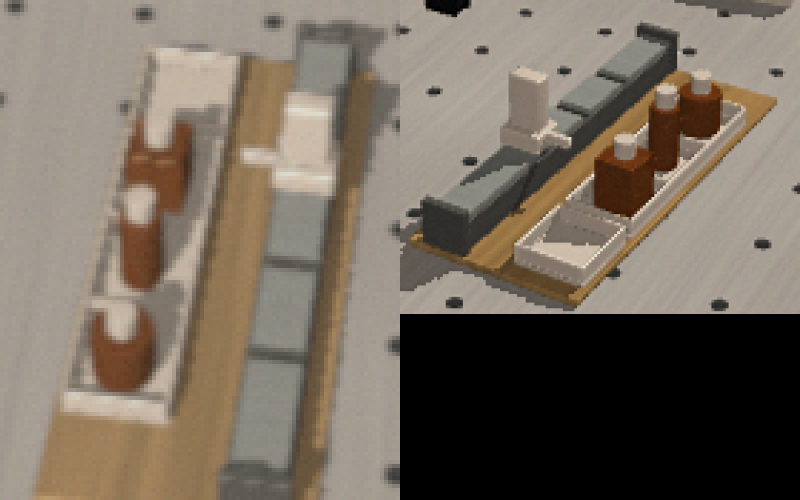

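The marker stands in front of the square bottle and nothing else has been disturbed. As a last check I'll locate the saddle edge against the three notch lines seen in the first image.

Run:
```python
from h import *
from bench import eyes
import cv2
D=eyes.camera("side");g0=cv2.imread("pics/side0.png").mean(2);g1=D["pixels"].mean(2)
o=.5503+.0718j;e=np.exp(-.061j)
P=lambda y,z,x=-.040:(lambda w:proj(D,np.array([w.real,w.imag,z])))(o+(x+1j*y)*e)
ys=np.arange(-.09,.13,.0005)
def prof(g,z): 
    return np.array([np.mean([cv2.getRectSubPix(g.astype(np.float32),(1,1),tuple(P(y,z,x)))[0,0] for x in(-.046,-.043,-.040,-.037,-.034)]) for y in ys])
a=prof(g0,.035);b=prof(g1,.035)
for c in(-.045,.015,.075):
    m=abs(ys-c)<.015;w=np.clip(np.median(a[m])-4-a[m],0,None);print("notch model y",(ys[m]*w).sum()/w.sum())
m=(ys>-.05)&(ys<-.01);print([(round(y*1000,1),int(v)) for y,v in zip(ys[m][::3],b[m][::3])])
```

```text
notch model y -0.038737530347683076
notch model y 0.021149604948707903
notch model y 0.08107350915452642
[(np.float64(-50.0), 180), (np.float64(-48.5), 177), (np.float64(-47.0), 179), (np.float64(-45.5), 184), (np.float64(-44.0), 191), (np.float64(-42.5), 200), (np.float64(-41.0), 202), (np.float64(-39.5), 200), (np.float64(-38.0), 195), (np.float64(-36.5), 190), (np.float64(-35.0), 188), (np.float64(-33.5), 185), (np.float64(-32.0), 180), (np.float64(-30.5), 171), (np.float64(-29.0), 157), (np.float64(-27.5), 146), (np.float64(-26.0), 140), (np.float64(-24.5), 137), (np.float64(-23.0), 136), (np.float64(-21.5), 135), (np.float64(-20.0), 135), (np.float64(-18.5), 136), (np.float64(-17.0), 137), (np.float64(-15.5), 137), (np.float64(-14.0), 136), (np.float64(-12.5), 135), (np.float64(-11.0), 135)]
```

By shading alone the saddle edge looks 3–4 mm short, which disagrees with the click evidence. I have time, so I'll test it directly: return, press lightly (a seated marker resists up to about 5 N), then release.

```bash
python3 -m inch '[[0,-0.5,0.5,0,0,0],[0,-0.5,0.8,0,0,0],[0,-0.2,0.8,0,0,0],[0,0,0.8,0,0,0],[0,0,0.4,0,0,0]]'; python3 -m inch '[[0,0,0,0,0,0],[0,-0.2,0,0,0,0],[0,-0.25,0,0,0,0],[0,-0.25,0,0,0,0],[0,0,0,0,0,0]]';  python3 -m inch '[[0,-0.025,0,0,0,0],[0,0,0,0,0,0],[0,0,0,0,0,0],[0,0,0,0,0,0],[0,0,0,0,0,0]]'; python3 look.py;  python3 -m inch '[[0,-0.015,0,0,0,0],[0,-0.015,0,0,0,0],[0,-0.015,0,0,0,0],[0,0,0,0,0,0],[0,0,0,0,0,0]]'; python3 look.py
```

```text
time: 10.47
ee_pos: [0.5024, -0.0167, 0.2387]
eef_rot: [1.0, -0.029, -0.002, -0.0]
ft_force: [-1.0, -0.3, -0.6]
width: 0.0007
grip_force: 0.0
time: 10.88
ee_pos: [0.5062, 0.0129, 0.2442]
eef_rot: [1.0, -0.029, 0.001, -0.0]
ft_force: [-0.6, -0.6, -1.4]
width: 0.0008
grip_force: 0.0
time: 11.3
ee_pos: [0.5058, 0.0104, 0.2428]
eef_rot: [1.0, -0.031, 0.0, 0.0]
ft_force: [0.1, 0.0, -0.9]
width: 0.0005
grip_force: 0.0
side brightness profile [193, 212, 202, 192, 187, 180, 150, 140, 137, 139, 138, 138]
scene rows 216-220 profile [53, 117, 112, 109, 119, 161, 160, 160, 159, 159, 151, 162, 163]
time: 11.82
ee_pos: [0.5059, 0.0127, 0.2427]
eef_rot: [1.0, -0.031, -0.0, 0.0]
ft_force: [-0.6, -0.8, 0.4]
width: 0.0001
grip_force: 0.0
side brightness profile [193, 213, 202, 191, 189, 178, 150, 141, 138, 138, 139, 138]
scene rows 216-220 profile [6, 110, 113, 108, 119, 161, 160, 160, 158, 158, 151, 162, 162]
```

```bash
python3 -m inch '[[0,-0.015,0,0,0,0],[0,-0.015,0,0,0,0],[0,-0.01,0,0,0,0],[0,0,0,0,0,0],[0,0,0,0,0,0]]'; python3 look.py;  python3 -m inch '[[0,-0.015,0,0,0,0],[0,-0.015,0,0,0,0],[0,0,0,0,0,0],[0,0,0,0,0,0],[0,0,0,0,0,0]]'; python3 look.py
```

```text
time: 12.33
ee_pos: [0.506, 0.0143, 0.2427]
eef_rot: [1.0, -0.031, 0.0, 0.0]
ft_force: [-0.3, -0.5, 0.2]
width: 0.0005
grip_force: 0.0
side brightness profile [192, 213, 202, 192, 189, 178, 151, 139, 137, 139, 140, 139]
scene rows 216-220 profile [1, 66, 115, 111, 119, 160, 161, 160, 159, 160, 152, 162, 163]
time: 12.85
ee_pos: [0.506, 0.0152, 0.2427]
eef_rot: [1.0, -0.031, -0.0, 0.0]
ft_force: [0.3, -2.0, 0.3]
width: 0.0003
grip_force: 0.9
side brightness profile [191, 208, 201, 194, 189, 181, 153, 140, 139, 139, 139, 137]
scene rows 216-220 profile [2, 36, 115, 110, 121, 161, 160, 161, 158, 160, 152, 161, 163]
```

```bash
python3 -m inch '[[0,-0.01,0,0,0,0],[0,-0.01,0,0,0,0],[0,0,0,0,0,0],[0,0,0,0,0,0],[0,0,0,0,0,0]]'; python3 look.py
```

```text
time: 13.37
ee_pos: [0.5061, 0.0159, 0.2427]
eef_rot: [1.0, -0.031, -0.0, 0.0]
ft_force: [-0.1, -5.5, 0.2]
width: 0.0005
grip_force: 2.5
side brightness profile [185, 201, 202, 195, 191, 181, 148, 138, 140, 137, 140, 139]
scene rows 216-220 profile [4, 17, 115, 112, 118, 161, 161, 159, 160, 160, 152, 162, 163]
```

It resists with 5.5 N and barely moves, so it is firmly seated in the notch. I'll withdraw for good.

```bash
python3 -m inch '[[0,0.1,0,0,0,0],[0,0.3,0,0,0,0],[0,0.4,0,0,0,0],[0,0,-0.4,0,0,0],[0,0,-0.8,0,0,0]]'; python3 -m inch '[[0,0.2,-0.8,0,0,0],[0,0.5,-0.8,0,0,0],[0,0.5,-0.5,0,0,0],[0,0,0,0,0,0],[0,0,0,0,0,0]]'; python3 -m inch '[[0,0,0,0,0,0],[0,0,0,0,0,0],[0,0,0,0,0,0],[0,0,0,0,0,0],[0,0,0,0,0,0]]'; python3 look.py; python3 -c "
from bench import job
print(job.close_job())"
```

```text
time: 13.88
ee_pos: [0.5029, -0.0163, 0.2883]
eef_rot: [1.0, -0.031, -0.003, -0.001]
ft_force: [-0.2, -0.1, 0.1]
width: 0.0006
grip_force: 0.0
time: 14.3
ee_pos: [0.5014, -0.064, 0.3757]
eef_rot: [1.0, -0.031, 0.001, -0.0]
ft_force: [1.2, 0.8, -0.8]
width: 0.0006
grip_force: 0.0
time: 14.72
ee_pos: [0.5012, -0.0632, 0.3742]
eef_rot: [1.0, -0.03, -0.0, -0.0]
ft_force: [0.6, 0.2, 0.6]
width: 0.0005
grip_force: 0.0
side brightness profile [186, 206, 198, 189, 188, 182, 150, 136, 135, 136, 137, 136]
scene rows 216-220 profile [169, 184, 177, 169, 156, 158, 158, 159, 157, 158, 150, 161, 161]
the job is handed in; nothing more can be done
None
```

The marker clicked into notch 1, in front of the square-sided bottle, and held against a 5.5 N test push; my hand is clear and the job is handed in at about 15 s, though no verdict came back and a camera check of its position read 3–4 mm short of centre.

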